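# Put the sockets back in their cups

### The job

Put the four chrome wrench sockets away in the grid tray, each one standing upright, opening up, at the bottom of the cup made for its size; one of them has been left in the largest cup, where it does not belong. Set them down rather than dropping them, and leave the big nut and the bearing where they lie.

Things in the scene. Friction and masses are not known exactly. Their poses are not given: they have to be found in the camera images.
- socket_a: Smallest of the four wrench sockets: bright chrome cylinder standing upright, hexagonal opening up, 26 mm outside diameter, 50 mm tall, about 100 g; its bottom 18 mm (drive end) narrower, 21 mm. Grip it from above by the outside (treat the opening as solid). Starts on the bench. Origin: centre of the underside; z is its axis, up.
- socket_b: Second smallest of the four wrench sockets: bright chrome cylinder standing upright, hexagonal opening up, 35 mm outside diameter, 52 mm tall, about 180 g; its bottom 18 mm (drive end) narrower, 30 mm. Grip it from above by the outside (treat the opening as solid). Starts, wrongly, in the largest cup. Origin: centre of the underside; z is its axis, up.
- socket_c: Second largest of the four wrench sockets: bright chrome cylinder standing upright, hexagonal opening up, 44 mm outside diameter, 58 mm tall, about 320 g; its bottom 18 mm (drive end) narrower, 39 mm. Grip it from above by the outside (treat the opening as solid). Starts on the bench. Origin: centre of the underside; z is its axis, up.
- socket_d: Largest of the four wrench sockets: bright chrome cylinder standing upright, hexagonal opening up, 54 mm outside diameter, 62 mm tall, about 500 g; its bottom 18 mm (drive end) narrower, 49 mm. Grip it from above by the outside (treat the opening as solid). Starts on the bench. Origin: centre of the underside; z is its axis, up.
- cup_a: Smallest of the four cups, for the 26 mm socket: round grey cup on a fixed black 79 mm square tile 3.4 mm thick. Inner diameter 33 mm, flaring over the top 5 mm to 43 mm at the rim. Origin: underside of the tile, on the cup's axis; floor 4 mm and rim 17 mm above it. The tiles form a 2 by 2 block in any arrangement, cup centres 80 mm apart.
- cup_b: Second smallest of the four cups, for the 35 mm socket: round grey cup on a fixed black 79 mm square tile 3.4 mm thick. Inner diameter 42 mm, flaring over the top 5 mm to 52 mm at the rim. Origin: underside of the tile, on the cup's axis; floor 4 mm and rim 17 mm above it. The tiles form a 2 by 2 block in any arrangement, cup centres 80 mm apart.
- cup_c: Second largest of the four cups, for the 44 mm socket: round grey cup on a fixed black 79 mm square tile 3.4 mm thick. Inner diameter 51 mm, flaring over the top 5 mm to 61 mm at the rim. Origin: underside of the tile, on the cup's axis; floor 4 mm and rim 17 mm above it. The tiles form a 2 by 2 block in any arrangement, cup centres 80 mm apart.
- cup_d: Largest of the four cups, for the 54 mm socket: round grey cup on a fixed black 79 mm square tile 3.4 mm thick. Inner diameter 61 mm, flaring over the top 5 mm to 71 mm at the rim. Origin: underside of the tile, on the cup's axis; floor 4 mm and rim 17 mm above it. The tiles form a 2 by 2 block in any arrangement, cup centres 80 mm apart.
- nut: A big dark steel hexagon nut lying flat on the bench among the sockets, 41 mm across the flats (47 mm over the corners), 22 mm tall, with an open bore. To be left alone. Origin: centre of its underside.
- bearing: A ball bearing lying flat on the bench among the sockets: steel inner and outer rings with a black seal between, 52 mm outside diameter, 15 mm tall. To be left alone. Origin: centre of its underside.
There are look-alikes about, which are no part of the job. What is shaped like the socket_b but purple is not meant. What is shaped like the socket_a but blue is not meant.

How it is judged:
By the outcome, as a careful person would: the job done as asked, in the order asked, and still so for the second after the job is handed in, with the robot touching nothing.
It also fails if it takes over 112 s, if anything falls off the work surface, if the arm or the gripper's body presses on something with over 40 N, if the wrist force passes 120 N, or if a joint passes its speed limit or range.

### The arm

A 7-joint arm with a two-finger parallel gripper is mounted at the origin on the work surface. World frame = base frame: x ahead of the robot, y to its left, z up, the work surface at z = 0. Lengths are in m, angles in rad, forces in N, time in s.
With the tool pointing down it reaches from about 0.4 to 0.85 m from the base axis. Payload 10.4 kg.
Tool frame: the origin (TCP) lies on the centre line of the jaws, within the pads' length; the fingertips stand 17 mm ahead of it and the grasp point (between the pads) lies 2 mm behind it; z points along the fingers, y is the line along which they close (so a half turn about z gives the same grasp; the last joint's range is limited). The gripper opens to 85 mm and grips with 20 to 120 N. Pads are 22 mm wide; open, the fingers measure 114 mm over their backs; the gripper's body (76 mm by 85 mm) begins 54 mm behind the grasp point. The pads swing forward as they close: fully open they stand 13 mm farther back than shut.
Start: joints at [-0.023, 0.332, -0.065, 1.46, 0.022, 1.35, -0.088], TCP at [0.625, 0, 0.248] pointing down, gripper open.
Joint ranges: [-2.6, 2.6], [-0.5, 2.12], [-1.47, 1.34], [0.16, 2.42], [-1.27, 4.41], [0.06, 2.06], [-2.6, 2.6]. Speed limits (rad/s): [2.22, 2.22, 2.79, 2.79, 3.14, 3.14, 3.14].

### API

Orientations are given as a unit quaternion [x, y, z, w].
In Python, from workcell import get_obs, optics, job gives the robot as it stands. The module is installed in compiled form; this text tells all that it offers.
- The arm moves only by the tool send_rows, never from a script. Its argument "plan" is a list that holds one entry, the list of rows, each a list of 7 numbers: the turn, a rotation vector about the tool's x, y, z in units of 1.5 rad (1.0 is 1.5 rad), then the shift along the tool's x, y, z in units of 20 cm (1.0 is 20 cm), then the opening, from 0 (shut) to 1 (fully open). A call has 1 to 20 rows; each row shifts and turns the commanded pose from where the row before left it, along the tool's axes as they then stand; what a row does not reach is not made up. A row lasts 1/12 s, in which the tool goes at most 41.7 mm and 7.16 degrees, less where a joint would pass 70% of its speed; a pose out of reach is approached as far as the arm can. A call with a number of a shift or a turn outside -1 to 1 is refused whole. A call with a gripper value outside its range is refused whole. The fingers move at their own pace and stop on an object; "squeeze" is the grip in N (left out, the last holds). Time passes only in rows, so rows that do not move let the fingers close. It gives the time, the measured TCP pose, the force, the opening and the grip force at its end, in the units of the state.
- get_obs(): the state, without advancing time (a new reading comes with each control period).
- optics.camera(name): name is "scene" or "side" or "wrist"; returns the picture (384x512x3 uint8, red, green, blue); there is no depth.
- optics.get_calibration(name): a dict with "intrinsics" (3x3 intrinsics, pixels), "distortion" ([k1, k2, p1, p2, k3] as OpenCV has them; the pictures are not rectified), "world_from_camera" (4x4, takes a point from camera to world coordinates); the wrist camera has in their place "T_tool_cam" (4x4, takes a point from camera to tool coordinates, whose origin is the TCP and whose axes are the flange's). Camera axes: x right, y up, looking along -z (the intrinsics and any distortion apply to the point x, -y, -z); pixel columns grow to the right and rows downward; lengths in m; the calibration is good to about 2 mm. A picture is of the moment at which its call begins: read the wrist's pose just before it. get_calibration takes no time and is no camera call.
- job.hand_in(): hands the job in; it is judged then, once.
The state is a dict: "clock": time; "joint_pos": joint angles; "joint_velocities": joint speeds; "tau": joint torques, N m; "position": TCP position; "ee_rot": TCP orientation; "ft_force": force on the tool from outside, world axes, zero at the start; "torque": the same for the moment, N m; "grip_width": opening from 0.0 (shut) to 1.0 (fully open); "grasp_force": force on a finger pad.
Only numpy, scipy, OpenCV 4.12 (cv2) and the standard library are available. Lean on these libraries where they do the work, as an engineer would, in place of code of your own. Each camera call takes 0.05 s, during which the arm holds its last target. There are 200 camera calls.

## Working session

There is one attempt and no reset: what is moved stays moved. The work goes in short steps, Python scripts to look and compute and a tool call to move; the robot and the scene stay as the last step left them, time stands still between calls to the robot, and variables do not carry over. Pictures are saved under pics/ and viewed, at most 14 in all, crops included, and the job is handed in when it is done.

Besides the shell and the picture viewer there is one more tool, called by a JSON object that holds its "api" and its "payload", one argument or row to a line. send_rows: Moves the arm, as the interface text tells. Its arguments: {"type":"object","properties":{"plan":{"type":"array"},"squeeze":{"type":"number"}},"required":["plan"]}

```bash
mkdir -p pics
python3 - <<'E'
from workcell import get_obs, optics
import cv2
o=get_obs();print({k:(v if not hasattr(v,'round') else v) for k,v in o.items()})
for n in("scene","side","wrist"):
    p=optics.camera(n);cv2.imwrite(f"pics/{n}0.png",cv2.resize(p[:,:,::-1],(800,600),interpolation=cv2.INTER_CUBIC))
    c=optics.get_calibration(n);print(n,{k:__import__('numpy').round(v,4).tolist() for k,v in c.items()})
E
```

```text
{'clock': 0.0, 'joint_pos': array([-0.02257838,  0.33286438, -0.06471411,  1.46093624,  0.02159483,
        1.34989372, -0.08848648]), 'joint_velocities': array([-1.78505382e-05,  1.30369951e-03, -1.87028466e-04, -9.80585505e-04,
        1.42246950e-04,  4.41821653e-04,  7.07571173e-04]), 'tau': array([ 4.98105128e-04, -6.25449800e+01,  4.97091911e-02, -3.91610491e+01,
        1.63588714e-02,  9.83294769e-03, -6.01235030e-06]), 'position': array([ 6.24652098e-01, -7.54426647e-06,  2.47523050e-01]), 'ee_rot': array([ 7.07097775e-01,  7.07115437e-01, -5.16446937e-04, -4.77203712e-04]), 'ft_force': array([-0.09753631, -0.16914306,  0.38166998]), 'torque': array([0.03698625, 0.00566229, 0.05597671]), 'grasp_force': 0.0, 'grip_width': 0.9972308349565817}
scene {'intrinsics': [[470.2672, 0.0, 255.6065], [0.0, 470.2672, 194.7913], [0.0, 0.0, 1.0]], 'distortion': [0.0594, 0.0, 0.0, 0.0, 0.0], 'world_from_camera': [[-0.2378, -0.8139, 0.53, 1.1243], [0.9713, -0.2034, 0.1234, 0.1552], [0.0074, 0.5441, 0.839, 0.9628], [0.0, 0.0, 0.0, 1.0]]}
side {'intrinsics': [[388.3421, 0.0, 256.2491], [0.0, 388.3421, 193.0329], [0.0, 0.0, 1.0]], 'distortion': [-0.1325, 0.0, 0.0, 0.0, 0.0], 'world_from_camera': [[0.9647, 0.1862, -0.1861, 0.3839], [-0.2632, 0.6654, -0.6985, -0.6545], [-0.0062, 0.7229, 0.691, 0.7501], [0.0, 0.0, 0.0, 1.0]]}
wrist {'intrinsics': [[331.2761, 0.0, 253.8474], [0.0, 331.2761, 192.0907], [0.0, 0.0, 1.0]], 'distortion': [0.0308, 0.0, 0.0, 0.0, 0.0], 'T_tool_cam': [[-0.0005, 0.9539, 0.3002, 0.0759], [1.0, 0.0004, 0.0003, -0.0017], [0.0002, 0.3002, -0.9539, -0.1251], [0.0, 0.0, 0.0, 1.0]]}
```

View pics/scene0.png

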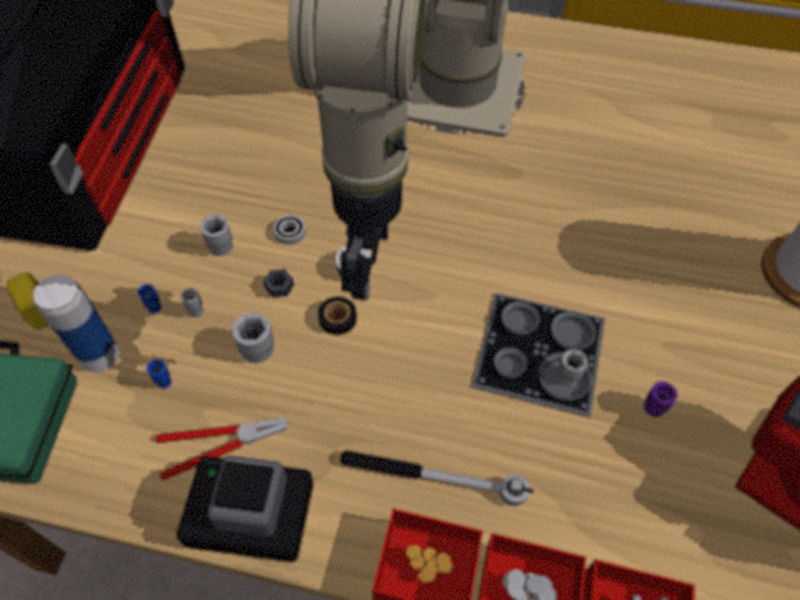

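View pics/side0.png

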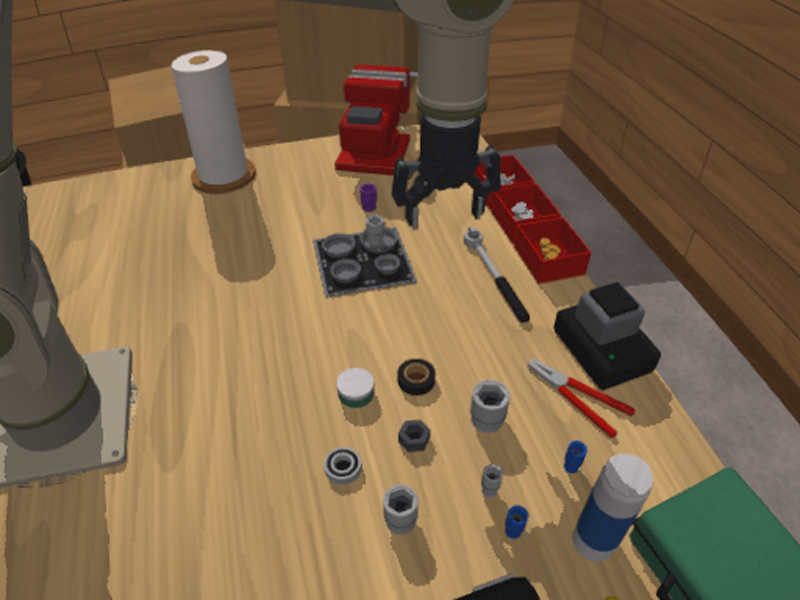

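View pics/wrist0.png

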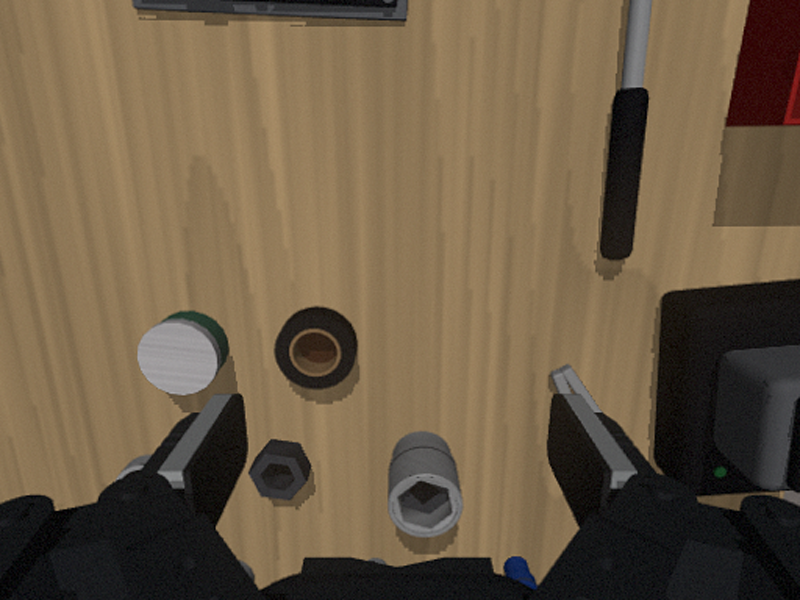

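The scene shows:
- **Chrome sockets (scene px):** C (217,235), A (193,301) and D (253,337) on the bench. B stands in the big cup at about (573,365).
- **Look-alikes:** the blue ones at (149,298) and (159,373) and the purple one at (660,398) are the wrong colour, so not meant.
- **Leave alone:** nut (279,282) and bearing (289,229).

I'll enlarge these to confirm and measure.

Run:
```python
from workcell import optics
import cv2,numpy as np
s=optics.camera("scene")[:,:,::-1];d=optics.camera("side")[:,:,::-1]
def crop(p,x0,y0,w,h,k,name):
    c=cv2.resize(p[y0:y0+h,x0:x0+w],(w*k,h*k),interpolation=cv2.INTER_CUBIC)
    for i in range(0,w,10): cv2.line(c,(i*k,0),(i*k,5+5*(i%50==0)),(0,0,255),1)
    for i in range(0,h,10): cv2.line(c,(0,i*k),(5+5*(i%50==0),i*k),(0,0,255),1)
    return c
a=crop(s,85,130,115,110,5,'');b=crop(s,300,185,90,80,5,'')
cv2.imwrite("pics/s1.png",a);cv2.imwrite("pics/s2.png",b)
a=crop(d,205,230,140,115,5,'');b=crop(d,195,130,75,60,8,'')
cv2.imwrite("pics/d1.png",a);cv2.imwrite("pics/d2.png",b)
```

```text
(no output)
```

View pics/s1.png

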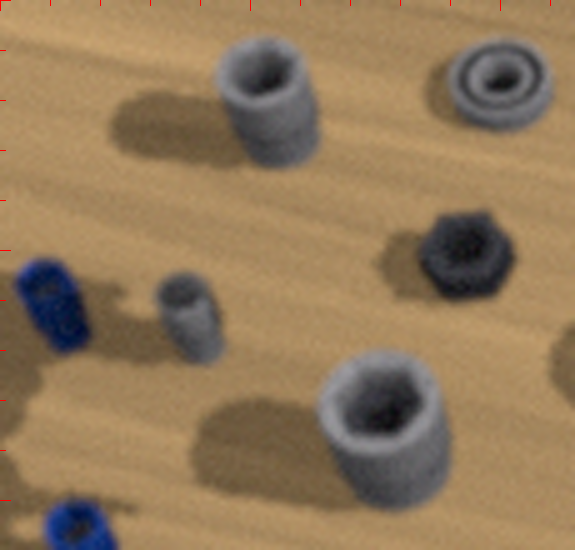

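View pics/s2.png

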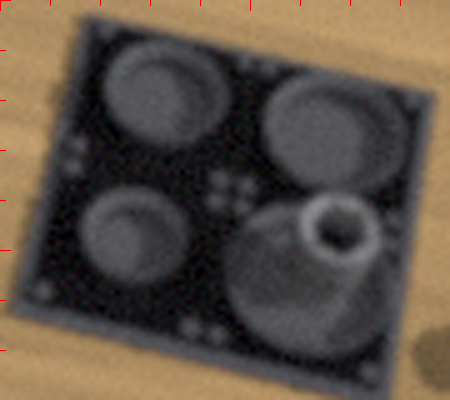

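View pics/d1.png

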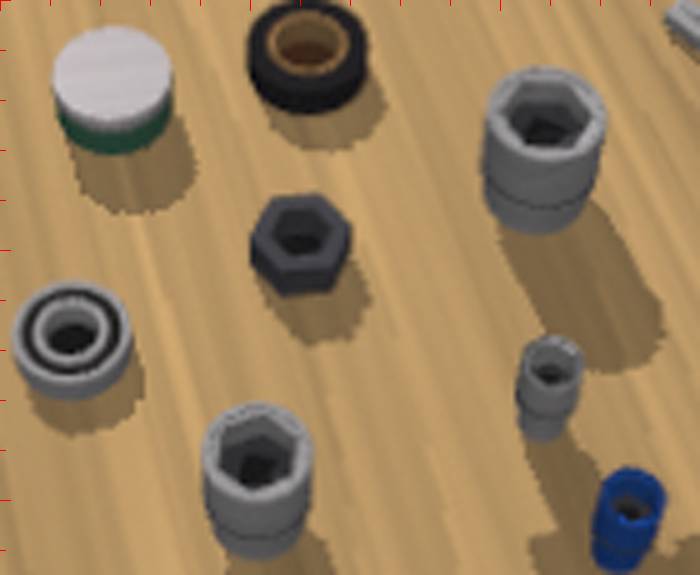

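View pics/d2.png

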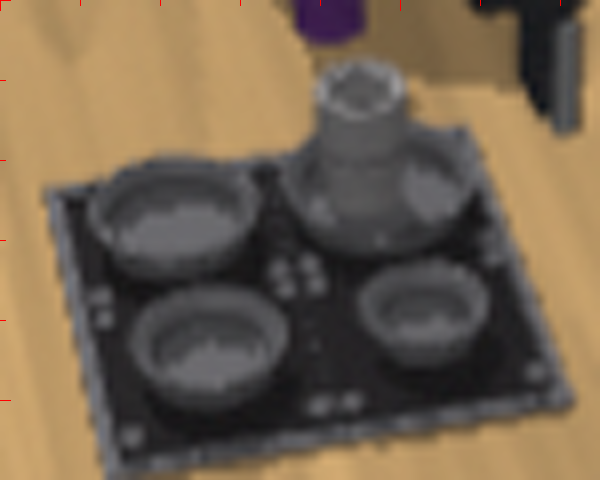

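Confirmed in the crops: C, A and D are chrome. In the tray (scene crop), cup B is at (167,92), C at (335,130), A at (135,234) and D at (307,277), with socket B leaning off-centre in D. Rim widths of 127, 146, 110 and 170 px match the sizes. Next I'll compute positions.

```bash
cat > h.py <<'E'
import numpy as np,cv2
from workcell import get_obs, optics
from scipy.spatial.transform import Rotation as R
def cam(n,o=None):
    c=optics.get_calibration(n)
    if n=="wrist":
        o=o or get_obs();T=np.eye(4);T[:3,:3]=R.from_quat(o["ee_rot"]).as_matrix();T[:3,3]=o["position"];T=T@c["T_tool_cam"]
    else: T=np.array(c["world_from_camera"])
    return T,np.array(c["intrinsics"]),np.array(c["distortion"])
def ray(n,u,z,o=None):
    T,K,D=cam(n,o)
    p=cv2.undistortPoints(np.array([[u]],float),K,D)[0,0]
    d=T[:3,:3]@[p[0],-p[1],-1];return (T[:3,3]+d*(z-T[2,3])/d[2])[:2]
def proj(n,P,o=None):
    T,K,D=cam(n,o);q=(np.atleast_2d(P)-T[:3,3])@T[:3,:3]*[1,-1,-1]
    return cv2.projectPoints(q,np.zeros(3),np.zeros(3),K,D)[0][:,0]
E
python3 - <<'E'
from h import *
S=lambda u:(u[0]/5+85,u[1]/5+130); S2=lambda u:(u[0]/5+300,u[1]/5+185)
D1=lambda u:(u[0]/5+205,u[1]/5+230); D2=lambda u:(u[0]/8+195,u[1]/8+130)
for n,s,d,z in [("C",S((261,73)),D1((258,450)),.058),("A",S((183,293)),D1((551,364)),.05),("D",S((380,399)),D1((546,113)),.062),
 ("nut",S((468,243)),D1((302,238)),.022),("bear",S((500,78)),D1((72,332)),.015),("Bsock",S2((340,228)),D2((361,88)),.056),
 ("cupA",S2((135,234)),D2((424,298)),.017),("cupB",S2((167,92)),D2((211,332)),.017),("cupC",S2((335,130)),D2((173,210)),.017),("cupD",S2((307,277)),D2((378,187)),.017),
 ("k1",S2((87,15)),D2((108,478)),.0034),("k2",S2((437,92)),D2((45,190)),.0034),("k3",S2((388,398)),D2((470,128)),.0034),("k4",S2((12,313)),D2((575,405)),.0034),("blue1",S((42,285)),D1((630,492)),.05),("blue2",S((78,522)),None,.05)]:
    print(n,ray("scene",s,z).round(4),ray("side",d,z).round(4) if d else"")
E
```

```text
C [ 0.4808 -0.2938] [ 0.477  -0.2994]
A [ 0.6063 -0.2843] [ 0.6029 -0.2906]
D [ 0.645  -0.1723] [ 0.6427 -0.178 ]
nut [ 0.5298 -0.176 ] [ 0.528  -0.1861]
bear [ 0.4232 -0.196 ] [ 0.42   -0.2019]
Bsock [0.5825 0.2825] [0.5838 0.2797]
cupA [0.585  0.1979] [0.5869 0.199 ]
cupB [0.5057 0.2006] [0.5076 0.2014]
cupC [0.5075 0.2799] [0.5079 0.2756]
cupD [0.5879 0.2764] [0.5864 0.268 ]
k1 [0.4621 0.1565] [0.459  0.1496]
k2 [0.4654 0.3266] [0.4642 0.3191]
k3 [0.6315 0.3197] [0.6346 0.3123]
k4 [0.631  0.1509] [0.6281 0.1421]
blue1 [ 0.6178 -0.3486] [ 0.6121 -0.3526]
blue2 [ 0.729  -0.2816]
```

{"api": "send_rows", "payload": {
  "plan": [
    [[0,0,0,0.17,-0.05,0,1],[0,0,0,0.17,-0.05,0,1],[0,0,0,0.17,-0.05,0,1],[0,0,0,0.17,-0.05,0,1],[0,0,0,0.17,-0.05,0,1],[0,0,0,0.17,-0.05,0,1],[0,0,0,0.17,-0.05,0,1],[0,0,0,0.17,-0.05,0,1],[0,0,0,0,0,0,1],[0,0,0,0,0,0,1],[0,0,0,0,0,0,1],[0,0,0,0,0,0,1]]
  ],
  "squeeze": 40
}}

```text
clock: 1.25
position: [0.5457, 0.2705, 0.2482]
ee_rot: [0.708, 0.706, -0.0, 0.0]
ft_force: [0.7, -0.5, 0.9]
grip_width: 0.999
grasp_force: 0.0
```

Run:
```python
from h import *
o=get_obs();p=optics.camera("wrist");print(o["clock"],o["position"],o["ee_rot"])
import pickle;pickle.dump(o,open("o1.pkl","wb"))
cv2.imwrite("pics/w1.png",cv2.resize(p[:,:,::-1],(800,600),interpolation=cv2.INTER_CUBIC))
```

```text
1.25 [0.5456706  0.27053496 0.24822701] [ 7.07794340e-01  7.06418451e-01 -1.74978638e-04  3.38405351e-04]
```

View pics/w1.png

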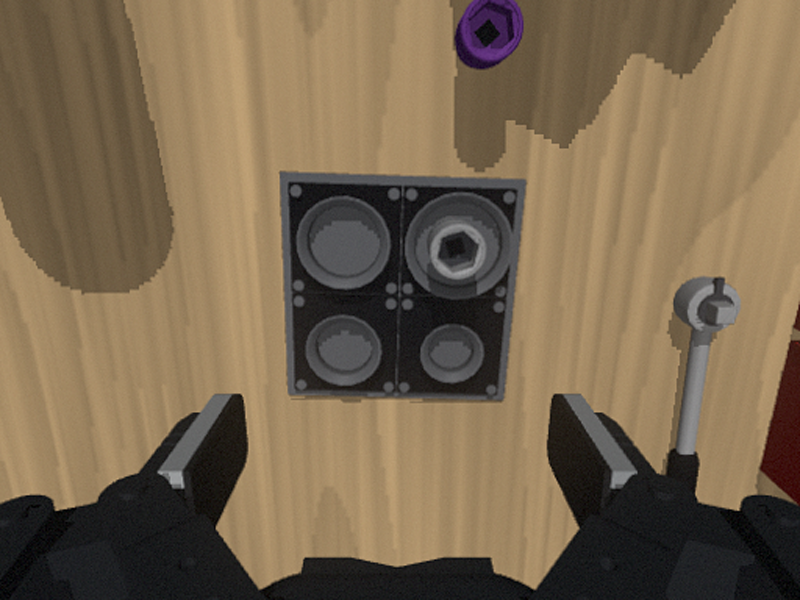

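The tray is clear from above: cup C (343,242), cup D (458,245), cup B (343,350), cup A (452,353), and socket B's top at (458,250).

Run:
```python
from h import *
import pickle;from scipy.optimize import least_squares
o=pickle.load(open("o1.pkl","rb"))
W={"C":(343,242),"D":(458.5,245),"B":(343.5,350.5),"A":(452.5,353)}
off={"A":(.04,-.04),"B":(-.04,-.04),"C":(-.04,.04),"D":(.04,.04)}
M={k:ray("wrist",np.array(v)/1.5625,.017,o) for k,v in W.items()}
for k in M:print(k,M[k].round(4))
def P(q,k):
    c,s=np.cos(q[2]),np.sin(q[2]);a,b=off[k];return q[:2]+[c*a-s*b,s*a+c*b]
r=least_squares(lambda q:np.concatenate([P(q,k)-M[k] for k in M]),[.547,.237,0]);print(r.x,r.fun.round(4))
for k in M:print("fit",k,P(r.x,k).round(4))
print("sB",ray("wrist",np.array((458.5,250))/1.5625,.056,o))
print("can base",ray("side",(595/1.5625,553/1.5625),0))
```

```text
C [0.5066 0.2767]
D [0.5871 0.2744]
B [0.5042 0.1949]
A [0.5854 0.1927]
[ 0.54582645  0.23469079 -0.02659451] [ 0.0003 -0.001  -0.0002 -0.0008  0.0006  0.0008 -0.0006  0.0009]
fit C [0.5069 0.2757]
fit D [0.5869 0.2736]
fit B [0.5048 0.1958]
fit A [0.5847 0.1936]
sB [0.58251597 0.27912422]
can base [ 0.70334008 -0.4128261 ]
```

{"api": "send_rows", "payload": {
  "plan": [
    [[0,0,0,0.0085,0.037,0.1,1],[0,0,0,0.0085,0.037,0.1,1],[0,0,0,0.0085,0.037,0.1,1],[0,0,0,0.0085,0.037,0.1,1],[0,0,0,0.0085,0.037,0.1,1],[0,0,0,0,0,0.1,1],[0,0,0,0,0,0.1,1],[0,0,0,0,0,0.08,1],[0,0,0,0,0,0.08,1],[0,0,0,0,0,0.08,1],[0,0,0,0,0,0.04,1],[0,0,0,0,0,0.03,1],[0,0,0,0,0,0,1],[0,0,0,0,0,0,1],[0,0,0,0,0,0,1]]
  ]
}}

```text
clock: 2.55
position: [0.5827, 0.2807, 0.0474]
ee_rot: [0.707, 0.707, 0.001, 0.0]
ft_force: [0.4, -0.7, 0.2]
grip_width: 0.998
grasp_force: 0.0
```

{"api": "send_rows", "payload": {
  "plan": [
    [[0,0,0,-0.008,0,0,0.6],[0,0,0,0,0,0,0],[0,0,0,0,0,0,0],[0,0,0,0,0,0,0],[0,0,0,0,0,0,0],[0,0,0,0,0,0,0],[0,0,0,0,0,0,0],[0,0,0,0,0,0,0],[0,0,0,0,0,0,0],[0,0,0,0,0,0,0],[0,0,0,0,0,0,0],[0,0,0,0,0,0,0],[0,0,0,0,0,0,0],[0,0,0,0,0,0,0]]
  ],
  "squeeze": 40
}}

```text
clock: 3.72
position: [0.5822, 0.2791, 0.0468]
ee_rot: [0.707, 0.707, 0.0, 0.0]
ft_force: [-2.3, -1.1, 6.2]
grip_width: 0.398
grasp_force: 39.9
```

{"api": "send_rows", "payload": {
  "plan": [
    [[0,0,0,0,0,-0.03,0],[0,0,0,0,0,-0.07,0],[0,0,0,0,0,-0.1,0],[0,0,0,0,0,-0.1,0],[0,0,0,-0.083,-0.077,0,0],[0,0,0,-0.083,-0.077,0,0],[0,0,0,-0.083,-0.077,0,0],[0,0,0,-0.083,-0.077,0,0],[0,0,0,-0.083,-0.077,0,0],[0,0,0,0,0,0,0],[0,0,0,0,0,0,0],[0,0,0,0,0,0,0]]
  ]
}}

```text
clock: 4.72
position: [0.5056, 0.1965, 0.1072]
ee_rot: [0.707, 0.707, 0.001, 0.0]
ft_force: [-0.3, 0.4, -2.3]
grip_width: 0.399
grasp_force: 40.3
```

Run:
```python
from h import *
o=get_obs();p=optics.camera("wrist");print(o["clock"],o["position"],o["ee_rot"])
import pickle;pickle.dump(o,open("o2.pkl","wb"))
cv2.imwrite("pics/w2.png",cv2.resize(p[:,:,::-1],(800,600),interpolation=cv2.INTER_CUBIC))
```

```text
4.7167 [0.50556201 0.19650686 0.10724574] [7.07045711e-01 7.07167399e-01 7.68012968e-04 2.05718489e-04]
```

View pics/w2.png

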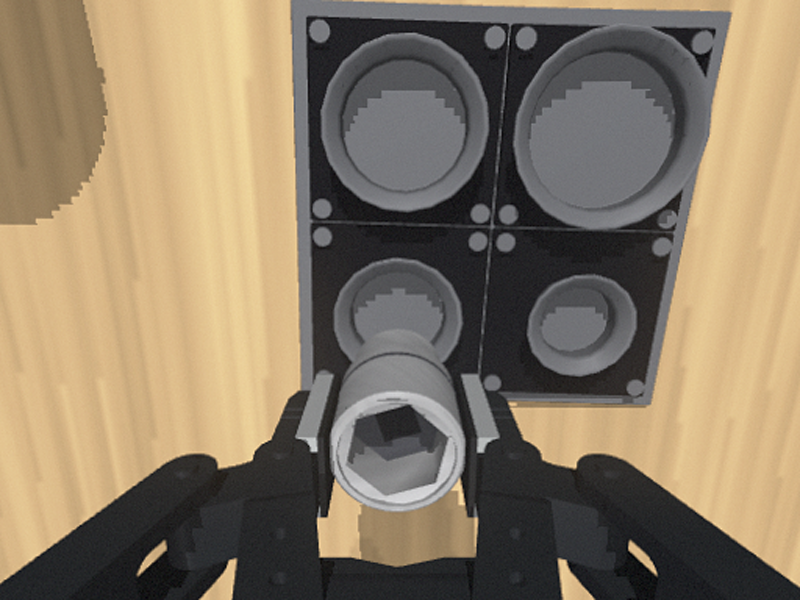

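Socket B is held level at (398,450). Refining the cups from this closer view: C (405,121), D (612,127), A (582,325).

Run:
```python
from h import *
import pickle;from scipy.optimize import least_squares
o=pickle.load(open("o2.pkl","rb"))
W={"C":(405,121),"D":(612.5,127.5),"A":(582.5,325.5)}
off={"A":(.04,-.04),"B":(-.04,-.04),"C":(-.04,.04),"D":(.04,.04)}
M={k:ray("wrist",np.array(v)/1.5625,.017,o) for k,v in W.items()}
for k in M:print(k,M[k].round(4))
def P(q,k):
    c,s=np.cos(q[2]),np.sin(q[2]);a,b=off[k];return q[:2]+[c*a-s*b,s*a+c*b]
r=least_squares(lambda q:np.concatenate([P(q,k)-M[k] for k in M]),[.547,.237,0]);print(r.x,r.fun.round(4))
for k in off:print("fit",k,P(r.x,k).round(4))
print("sB",ray("wrist",np.array((398,450))/1.5625,.1167,o),o["position"])
```

```text
C [0.5072 0.2784]
D [0.5886 0.2756]
A [0.586  0.1929]
[ 0.54677348  0.23613508 -0.03670322] [ 0.001  -0.0008 -0.0003 -0.001  -0.0007  0.0017]
fit A [0.5853 0.1947]
fit B [0.5053 0.1976]
fit C [0.5083 0.2776]
fit D [0.5882 0.2746]
sB [0.50415803 0.19566486] [0.50556201 0.19650686 0.10724574]
```

{"api": "send_rows", "payload": {
  "plan": [
    [[0,0,0,0.005,0.002,0.05,0],[0,0,0,0,0,0.06,0],[0,0,0,0,0,0.06,0],[0,0,0,0,0,0.04,0],[0,0,0,0,0,0.03,0],[0,0,0,0,0,0.03,0],[0,0,0,0,0,0.02,0],[0,0,0,0,0,0,0],[0,0,0,0,0,0,0],[0,0,0,0,0,0,0]]
  ]
}}

```text
clock: 5.6
position: [0.5058, 0.1971, 0.0488]
ee_rot: [0.707, 0.707, 0.0, 0.0]
ft_force: [0.9, 0.5, -1.6]
grip_width: 0.398
grasp_force: 40.3
```

{"api": "send_rows", "payload": {
  "plan": [
    [[0,0,0,0,0,0.005,0],[0,0,0,0,0,0.005,0],[0,0,0,0,0,0,0],[0,0,0,0,0,0,0]]
  ]
}}

```text
clock: 5.93
position: [0.5058, 0.197, 0.0468]
ee_rot: [0.707, 0.707, 0.0, 0.0]
ft_force: [0.4, 0.2, 3.0]
grip_width: 0.395
grasp_force: 40.5
```

{"api": "send_rows", "payload": {
  "plan": [
    [[0,0,0,0,0,0,0.6],[0,0,0,0,0,0,0.65],[0,0,0,0,0,0,0.65],[0,0,0,0,0,0,0.65],[0,0,0,0,0,0,0.65],[0,0,0,0,0,-0.1,0.65],[0,0,0,0,0,-0.15,0.65],[0,0,0,0,0,-0.15,0.65],[0,0,0,0,0,-0.2,0.65],[0,0,0,0,0,-0.2,0.8],[0,0,0,0,0,-0.2,1],[0,0,0,0,0,0,1]]
  ]
}}

```text
clock: 6.93
position: [0.5081, 0.1983, 0.2548]
ee_rot: [0.707, 0.707, 0.006, 0.002]
ft_force: [0.8, 0.8, 0.6]
grip_width: 0.999
grasp_force: 0.0
```

{"api": "send_rows", "payload": {
  "plan": [
    [[0,0,0,-0.1,0.021,0,1],[0,0,0,-0.176,0.021,0,1],[0,0,0,-0.176,0.021,0,1],[0,0,0,-0.176,0.021,0,1],[0,0,0,-0.176,0.021,0,1],[0,0,0,-0.176,0.021,0,1],[0,0,0,-0.176,0.021,0,1],[0,0,0,-0.176,0.021,0,1],[0,0,0,-0.176,0.021,0,1],[0,0,0,-0.176,0.021,0,1],[0,0,0,-0.176,0.021,0,1],[0,0,0,-0.176,0.021,0,1],[0,0,0,-0.176,0.021,0,1],[0,0,0,-0.08,0,0,1],[0,0,0,0,0,0,1],[0,0,0,0,0,0,1],[0,0,0,0,0,0,1],[0,0,0,0,0,0,1]]
  ]
}}

```text
clock: 8.43
position: [0.5604, -0.2598, 0.2462]
ee_rot: [0.706, 0.708, 0.0, -0.0]
ft_force: [0.6, -0.2, -0.2]
grip_width: 1.001
grasp_force: 0.0
```

Run:
```python
from h import *
o=get_obs();p=optics.camera("wrist");print(o["clock"],o["position"],o["ee_rot"])
import pickle;pickle.dump(o,open("o3.pkl","wb"))
cv2.imwrite("pics/w3.png",cv2.resize(p[:,:,::-1],(800,600),interpolation=cv2.INTER_CUBIC))
```

```text
8.4333 [ 0.56041167 -0.25982161  0.24624544] [ 7.06336843e-01  7.07875790e-01  3.11840722e-04 -1.80372731e-04]
```

View pics/w3.png

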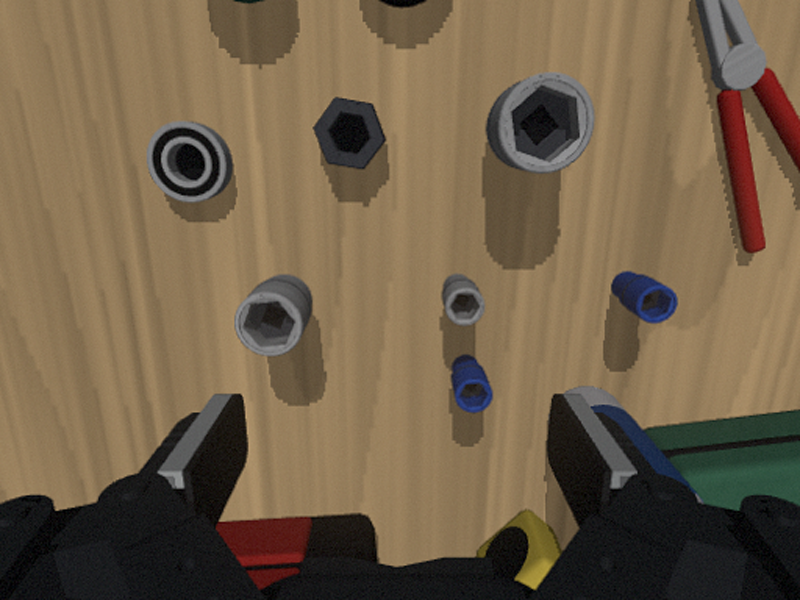

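Sockets from above: D (545,122), C (271,319), A (464,305). The blue ones are at (655,301) and (473,393).

Run:
```python
from h import *
import pickle
o=pickle.load(open("o3.pkl","rb"))
for k,u,z in [("D",(545.3,122.5),.062),("C",(271.5,319.5),.058),("A",(464,305),.05),("blueS",(474,395),.05),("nut",(349,132),.022)]:
    print(k,(ray("wrist",np.array(u)/1.5625,z,o)).round(4))
```

```text
D [ 0.6421 -0.1762]
C [ 0.4785 -0.2955]
A [ 0.6027 -0.2881]
blueS [ 0.6121 -0.3533]
nut [ 0.528  -0.1809]
```

{"api": "send_rows", "payload": {
  "plan": [
    [[0,0,0,0.084,0.082,0.08,1],[0,0,0,0.084,0.082,0.08,1],[0,0,0,0.084,0.082,0.08,1],[0,0,0,0.084,0.082,0.08,1],[0,0,0,0.084,0.082,0.08,1],[0,0,0,0,0,0.12,1],[0,0,0,0,0,0.12,1],[0,0,0,0,0,0.12,1],[0,0,0,0,0,0.12,1],[0,0,0,0,0,0.08,1],[0,0,0,0,0,0.05,1],[0,0,0,0,0,0,1],[0,0,0,0,0,0,1],[0,0,0,0,0,0,1]]
  ]
}}

```text
clock: 9.65
position: [0.643, -0.1774, 0.0459]
ee_rot: [0.707, 0.707, 0.001, 0.001]
ft_force: [0.9, 0.7, 0.7]
grip_width: 1.002
grasp_force: 0.0
```

{"api": "send_rows", "payload": {
  "plan": [
    [[0,0,0,0.006,0,0.01,0.8],[0,0,0,0,0,0,0.7],[0,0,0,0,0,0,0.4],[0,0,0,0,0,0,0.4],[0,0,0,0,0,0,0.4],[0,0,0,0,0,0,0.4],[0,0,0,0,0,0,0.4],[0,0,0,0,0,0,0.4],[0,0,0,0,0,0,0.4],[0,0,0,0,0,0,0.4]]
  ],
  "squeeze": 60
}}

```text
clock: 10.48
position: [0.643, -0.1762, 0.0437]
ee_rot: [0.707, 0.707, 0.001, 0.001]
ft_force: [0.3, 0.5, 6.4]
grip_width: 0.614
grasp_force: 63.1
```

{"api": "send_rows", "payload": {
  "plan": [
    [[0,0,0,0,0,-0.05,0.4],[0,0,0,0,0,-0.1,0.4],[0,0,0,0,0,-0.12,0.4],[0,0,0,0,0,-0.12,0.4],[0,0,0,0,0,-0.11,0.4],[0,0,0,0.08,-0.01,0,0.4],[0,0,0,0.16,-0.02,0,0.4],[0,0,0,0.16,-0.02,0,0.4],[0,0,0,0.16,-0.02,0,0.4],[0,0,0,0.16,-0.02,0,0.4],[0,0,0,0.16,-0.02,0,0.4],[0,0,0,0.16,-0.02,0,0.4],[0,0,0,0.16,-0.02,0,0.4],[0,0,0,0.16,-0.02,0,0.4],[0,0,0,0.16,-0.02,0,0.4],[0,0,0,0.16,-0.02,0,0.4],[0,0,0,0.16,-0.02,0,0.4],[0,0,0,0.16,-0.02,0,0.4],[0,0,0,0.16,-0.02,0,0.4],[0,0,0,0.1,-0.002,0,0.4]]
  ]
}}

```text
clock: 12.15
position: [0.5854, 0.2798, 0.1422]
ee_rot: [0.706, 0.708, -0.0, -0.001]
ft_force: [0.2, -0.1, -5.1]
grip_width: 0.612
grasp_force: 64.2
```

{"api": "send_rows", "payload": {
  "plan": [
    [[0,0,0,0,0,0,0.4],[0,0,0,0,0,0,0.4],[0,0,0,0,0,0,0.4]]
  ]
}}

```text
clock: 12.4
position: [0.5875, 0.2744, 0.142]
ee_rot: [0.707, 0.707, -0.001, 0.0]
ft_force: [1.1, -0.6, -4.5]
grip_width: 0.614
grasp_force: 64.3
```

{"api": "send_rows", "payload": {
  "plan": [
    [[0,0,0,0.003,0.005,0.08,0.4],[0,0,0,0,0,0.1,0.4],[0,0,0,0,0,0.1,0.4],[0,0,0,0,0,0.06,0.4],[0,0,0,0,0,0.04,0.4],[0,0,0,0,0,0.03,0.4],[0,0,0,0,0,0.03,0.4],[0,0,0,0,0,0.02,0.4],[0,0,0,0,0,0,0.4],[0,0,0,0,0,0,0.4],[0,0,0,0,0,0,0.4]]
  ]
}}

```text
clock: 13.32
position: [0.5893, 0.2764, 0.0517]
ee_rot: [0.707, 0.707, 0.001, 0.0]
ft_force: [-2.9, -2.2, 5.9]
grip_width: 0.617
grasp_force: 65.2
```

Run:
```python
from h import *
p=optics.camera("wrist")[:,:,::-1];d=optics.camera("side")[:,:,::-1];print(get_obs()["position"])
a=cv2.resize(p[100:384,100:420],(400,355),interpolation=cv2.INTER_CUBIC)
b=cv2.resize(d[115:195,190:280],(400,355),interpolation=cv2.INTER_CUBIC)
cv2.imwrite("pics/m4.png",np.hstack([a,b]))
```

```text
[0.58928275 0.27640986 0.05171059]
```

View pics/m4.png

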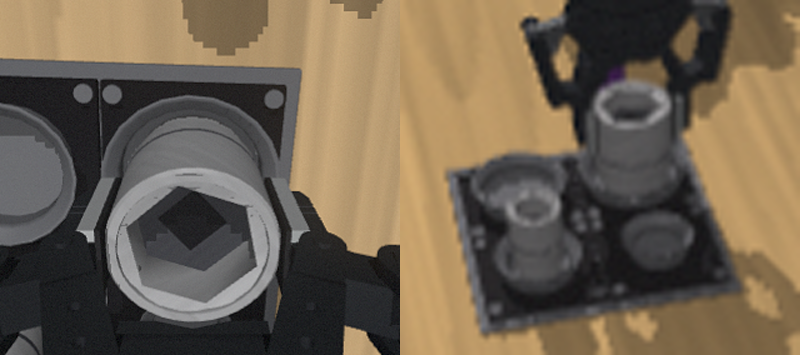

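The socket is inside cup D's rim and B stands in its own cup. I'll nudge down gently to check it's on the floor.

{"api": "send_rows", "payload": {
  "plan": [
    [[0,0,0,0,0,0.005,0.4],[0,0,0,0,0,0,0.4],[0,0,0,0,0,0,0.4]]
  ]
}}

```text
clock: 13.67
position: [0.5893, 0.2765, 0.0516]
ee_rot: [0.707, 0.707, 0.001, 0.0]
ft_force: [-7.5, -4.6, 15.4]
grip_width: 0.613
grasp_force: 66.3
```

{"api": "send_rows", "payload": {
  "plan": [
    [[0,0,0,0,0,-0.01,0.4],[0,0,0,-0.008,-0.008,0,0.4],[0,0,0,0,0,0,0.4],[0,0,0,0,0,0,0.4]]
  ]
}}

```text
clock: 14.0
position: [0.5873, 0.2751, 0.0517]
ee_rot: [0.707, 0.707, 0.001, 0.0]
ft_force: [-1.3, 0.1, 1.5]
grip_width: 0.61
grasp_force: 64.8
```

Run:
```python
from h import *
o=get_obs();p=optics.camera("wrist")[:,:,::-1];print(o["position"])
import pickle;pickle.dump(o,open("o5.pkl","wb"))
c=cv2.resize(p[165:365,170:340],(680,800)[:1]+(600,) if 0 else (510,600),interpolation=cv2.INTER_CUBIC)
cv2.imwrite("pics/m5.png",c)
```

```text
[0.58733519 0.27509352 0.05172693]
```

View pics/m5.png

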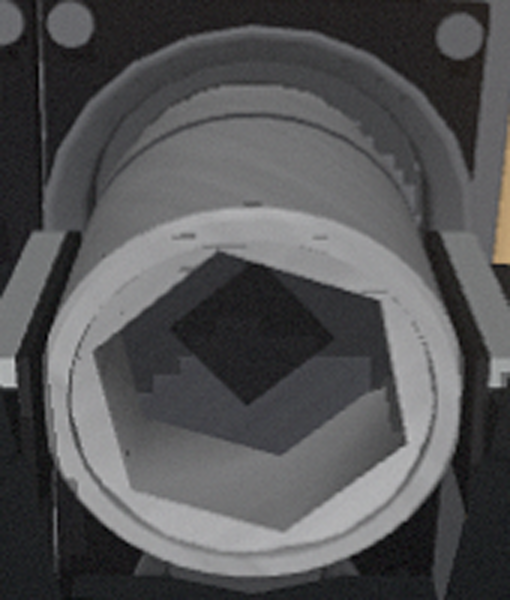

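Run:
```python
from h import *
import pickle;from scipy.optimize import least_squares
o=pickle.load(open("o5.pkl","rb"));n=lambda u:np.array(u)/3+[170,165]
obs=np.array([n((254,207)),n((254,578)),n((48,390)),n((460,390)),n((254,115))])
a=np.linspace(0,2*np.pi,181)
def ext(c,r,z):
    q=proj("wrist",np.c_[c[0]+r*np.cos(a),c[1]+r*np.sin(a),0*a+z],o);return q[:,1].min(),q[:,1].max(),q[:,0].min(),q[:,0].max()
def f(p):
    e=ext(p[:2],.027,p[2]);s=ext(p[:2],.027,p[2]-.044)
    return np.array([e[0]-obs[0,1],e[1]-obs[1,1],e[2]-obs[2,0],e[3]-obs[3,0],s[0]-obs[4,1]])
r=least_squares(f,[.587,.275,.066]);print(r.x,r.fun,o["position"])
e=ext([.588,.275],.0355,.017);print("rim pred",(np.array(e)-[165,165,170,170])*3,"seen ymin 27,x 45..470")
b=ext(r.x[:2],.0245,r.x[2]-.062);print("base ymin",(b[0]-165)*3)
```

```text
[0.58590515 0.27102892 0.06484415] [ 3.79304881 -1.14503296 -0.12312775  0.12313848 -3.71211871] [0.58733519 0.27509352 0.05172693]
rim pred [ 25.0959739  394.55944943  63.12202103 467.09141646] seen ymin 27,x 45..470
base ymin 85.287522326908
```

{"api": "send_rows", "payload": {
  "plan": [
    [[0,0,0,0,0,0.003,0.4],[0,0,0,0,0,0,0.75],[0,0,0,0,0,0,0.85],[0,0,0,0,0,0,0.85],[0,0,0,0,0,0,0.85],[0,0,0,0,0,0,0.85],[0,0,0,0,0,-0.08,0.85],[0,0,0,0,0,-0.13,0.85],[0,0,0,0,0,-0.13,0.85],[0,0,0,0,0,-0.13,0.9],[0,0,0,0,0,-0.13,1],[0,0,0,0,0,-0.1,1],[0,0,0,0,0,0,1]]
  ]
}}

```text
clock: 15.13
position: [0.5889, 0.2756, 0.1959]
ee_rot: [0.707, 0.707, 0.003, 0.001]
ft_force: [1.6, 0.6, 0.9]
grip_width: 0.998
grasp_force: 0.0
```

{"api": "send_rows", "payload": {
  "plan": [
    [[0,0,0,-0.1,-0.03,0,1],[0,0,0,-0.16,-0.03,0,1],[0,0,0,-0.16,-0.03,0,1],[0,0,0,-0.16,-0.03,0,1],[0,0,0,-0.16,-0.03,0,1],[0,0,0,-0.16,-0.03,0,1],[0,0,0,-0.16,-0.03,0,1],[0,0,0,-0.16,-0.03,0,1],[0,0,0,-0.16,-0.03,0,1],[0,0,0,-0.16,-0.03,0,1],[0,0,0,-0.16,-0.03,0,1],[0,0,0,-0.16,-0.03,0,1],[0,0,0,-0.16,-0.03,0,1],[0,0,0,-0.16,-0.03,0,1],[0,0,0,-0.16,-0.03,0,1],[0,0,0,-0.16,-0.03,0,1],[0,0,0,-0.16,-0.03,0,1],[0,0,0,-0.16,-0.03,0,1],[0,0,0,0,0,0,1],[0,0,0,0,0,0,1]]
  ]
}}

```text
clock: 16.8
position: [0.4779, -0.2912, 0.1902]
ee_rot: [0.709, 0.706, -0.0, -0.0]
ft_force: [-0.0, 1.4, -0.6]
grip_width: 1.0
grasp_force: 0.0
```

{"api": "send_rows", "payload": {
  "plan": [
    [[0,0,0,0,0,0,1],[0,0,0,0,0,0,1]]
  ]
}}

```text
clock: 16.97
position: [0.4794, -0.288, 0.1904]
ee_rot: [0.706, 0.708, 0.0, -0.0]
ft_force: [0.4, 0.3, 0.7]
grip_width: 1.0
grasp_force: 0.0
```

{"api": "send_rows", "payload": {
  "plan": [
    [[0,0,0,-0.02,-0.002,0.1,1],[0,0,0,-0.018,0,0.12,1],[0,0,0,0,0,0.12,1],[0,0,0,0,0,0.12,1],[0,0,0,0,0,0.12,1],[0,0,0,0,0,0.08,1],[0,0,0,0,0,0.05,1],[0,0,0,0,0,0.03,1],[0,0,0,0,0,0,1],[0,0,0,0,0,0,1],[0,0,0,0,0,0,1]]
  ]
}}

```text
clock: 17.88
position: [0.4794, -0.2971, 0.0439]
ee_rot: [0.707, 0.707, 0.0, 0.001]
ft_force: [-0.4, -0.6, 0.0]
grip_width: 1.0
grasp_force: 0.0
```

{"api": "send_rows", "payload": {
  "plan": [
    [[0,0,0,0.007,0,0.012,0.8],[0,0,0,0,0,0,0.6],[0,0,0,0,0,0,0.3],[0,0,0,0,0,0,0.3],[0,0,0,0,0,0,0.3],[0,0,0,0,0,0,0.3],[0,0,0,0,0,0,0.3],[0,0,0,0,0,0,0.3],[0,0,0,0,0,0,0.3],[0,0,0,0,0,0,0.3],[0,0,0,0,0,0,0.3],[0,0,0,0,0,0,0.3]]
  ],
  "squeeze": 80
}}

```text
clock: 18.88
position: [0.4788, -0.2956, 0.041]
ee_rot: [0.707, 0.707, 0.0, 0.0]
ft_force: [-1.7, 1.0, 5.3]
grip_width: 0.497
grasp_force: 80.8
```

{"api": "send_rows", "payload": {
  "plan": [
    [[0,0,0,0,0,-0.03,0.3],[0,0,0,0,0,-0.06,0.3],[0,0,0,0,0,-0.1,0.3],[0,0,0,0,0,-0.1,0.3],[0,0,0,0,0,-0.1,0.3],[0,0,0,0,0,-0.08,0.3],[0,0,0,0,0,-0.03,0.3]]
  ]
}}

```text
clock: 19.47
position: [0.4795, -0.2961, 0.1436]
ee_rot: [0.707, 0.707, 0.001, 0.002]
ft_force: [1.3, -0.2, -3.5]
grip_width: 0.493
grasp_force: 81.6
```

{"api": "send_rows", "payload": {
  "plan": [
    [[0,0,0,0.07,0.008,0,0.3],[0,0,0,0.155,0.008,0,0.3],[0,0,0,0.155,0.008,0,0.3],[0,0,0,0.155,0.008,0,0.3],[0,0,0,0.155,0.008,0,0.3],[0,0,0,0.155,0.008,0,0.3],[0,0,0,0.155,0.008,0,0.3],[0,0,0,0.155,0.008,0,0.3],[0,0,0,0.155,0.008,0,0.3],[0,0,0,0.155,0.008,0,0.3],[0,0,0,0.155,0.008,0,0.3],[0,0,0,0.155,0.008,0,0.3],[0,0,0,0.155,0.008,0,0.3],[0,0,0,0.155,0.008,0,0.3],[0,0,0,0.155,0.008,0,0.3],[0,0,0,0.155,0.008,0,0.3],[0,0,0,0.155,0.008,0,0.3],[0,0,0,0.155,0.008,0,0.3],[0,0,0,0.1,0,0,0.3],[0,0,0,0.06,0,0,0.3]]
  ]
}}

```text
clock: 21.13
position: [0.5064, 0.2805, 0.1399]
ee_rot: [0.706, 0.708, -0.0, -0.001]
ft_force: [-0.4, -0.3, -4.5]
grip_width: 0.498
grasp_force: 81.6
```

{"api": "send_rows", "payload": {
  "plan": [
    [[0,0,0,0,0,0,0.3],[0,0,0,0,0,0,0.3],[0,0,0,0,0,0,0.3],[0,0,0,0,0,0,0.3],[0,0,0,0,0,0,0.3]]
  ]
}}

```text
clock: 21.55
position: [0.5078, 0.2761, 0.1404]
ee_rot: [0.708, 0.706, -0.0, 0.0]
ft_force: [-0.1, -0.0, -3.7]
grip_width: 0.495
grasp_force: 81.6
```

{"api": "send_rows", "payload": {
  "plan": [
    [[0,0,0,0,0,0.06,0.3],[0,0,0,0,0,0.1,0.3],[0,0,0,0,0,0.1,0.3],[0,0,0,0,0,0.08,0.3],[0,0,0,0,0,0.04,0.3],[0,0,0,0,0,0.03,0.3],[0,0,0,0,0,0.02,0.3],[0,0,0,0,0,0.02,0.3],[0,0,0,0,0,0,0.3],[0,0,0,0,0,0,0.3],[0,0,0,0,0,0,0.3]]
  ]
}}

```text
clock: 22.47
position: [0.5078, 0.2777, 0.051]
ee_rot: [0.707, 0.707, 0.001, 0.0]
ft_force: [-0.5, -0.4, -3.2]
grip_width: 0.49
grasp_force: 81.7
```

{"api": "send_rows", "payload": {
  "plan": [
    [[0,0,0,0,0,0.008,0.3],[0,0,0,0,0,0.006,0.3],[0,0,0,0,0,0,0.3],[0,0,0,0,0,0,0.3]]
  ]
}}

```text
clock: 22.8
position: [0.5079, 0.2779, 0.049]
ee_rot: [0.707, 0.707, 0.001, 0.0]
ft_force: [-4.5, -1.5, 8.4]
grip_width: 0.496
grasp_force: 83.0
```

Run:
```python
from h import *
o=get_obs();p=optics.camera("wrist")[:,:,::-1];d=optics.camera("side")[:,:,::-1];print(o["position"])
import pickle;pickle.dump(o,open("o6.pkl","wb"))
c=cv2.resize(p[165:365,170:340],(510,600),interpolation=cv2.INTER_CUBIC)
b=cv2.resize(d[115:195,190:262],(290,322),interpolation=cv2.INTER_CUBIC)
b=np.vstack([b,np.zeros((278,290,3),np.uint8)])
cv2.imwrite("pics/m6.png",np.hstack([c,b]))
```

```text
[0.50790022 0.27786285 0.04899711]
```

View pics/m6.png

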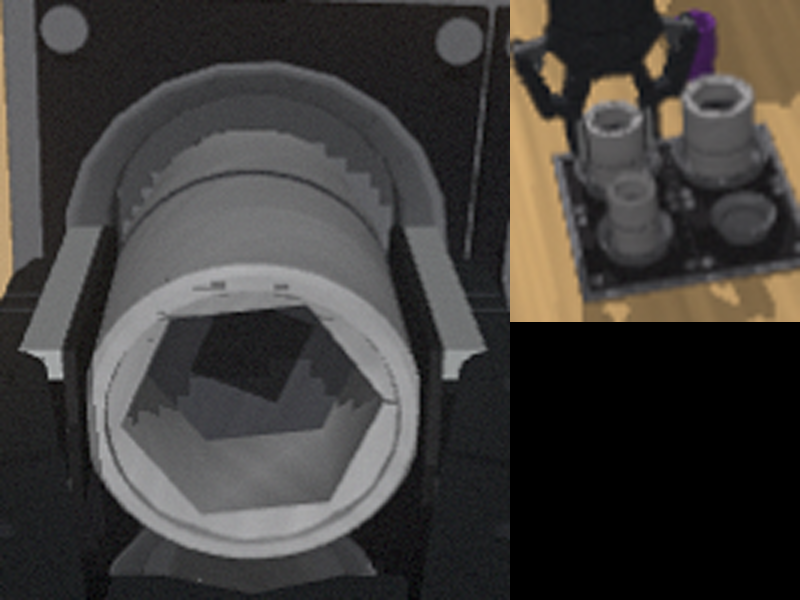

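D stands upright in its cup and C is inside its rim (top x 90–418, y 263–557; shoulder 172; rim top 64). I'll fit C's height.

Run:
```python
from h import *
import pickle;from scipy.optimize import least_squares
o=pickle.load(open("o6.pkl","rb"))
a=np.linspace(0,2*np.pi,181)
def ext(c,r,z):
    q=(proj("wrist",np.c_[c[0]+r*np.cos(a),c[1]+r*np.sin(a),0*a+z],o)-[170,165])*3;return np.array([q[:,1].min(),q[:,1].max(),q[:,0].min(),q[:,0].max()])
f=lambda p:np.r_[ext(p[:2],.022,p[2])-[263,557,90,418],ext(p[:2],.022,p[2]-.04)[0]-172]
r=least_squares(f,[.508,.278,.062]);print(r.x,r.fun)
print("base ymin",ext(r.x[:2],.0195,r.x[2]-.058)[0],"seen 130")
g=least_squares(lambda c:(ext(c,.0305,.017)-[64,0,66,444])[[0,2,3]],[.508,.277]);print("cup",g.x,g.fun)
```

```text
[0.50647768 0.26924939 0.05891957] [ 12.22188938  -2.64785776   1.47054476  -1.47088296 -12.70487224]
base ymin 135.5364458800772 seen 130
cup [0.50679546 0.2770865 ] [ -1.34694908  13.17892149 -13.1854022 ]
```

Run:
```python
from h import *
import pickle;from scipy.optimize import least_squares
a=np.linspace(0,2*np.pi,361)
def run(of,H,r,rn,obs,rim):
    o=pickle.load(open(of,"rb"))
    px=lambda P:(proj("wrist",P,o)-[170,165])*3
    def ring(p,R_,h):
        t=p[3];u=np.c_[R_*np.cos(a),R_*np.sin(a),0*a+h]
        return px(u@R.from_euler("x",t).as_matrix().T+p[:3])
    def f(p):
        T=ring(p,r,H);s=ring(p,r,18e-3);b=ring(p,rn,0)
        return np.array([T[:,1].min(),T[:,1].max(),T[:,0].min(),T[:,0].max(),s[:,1].min(),b[:,1].min()])-obs
    q=least_squares(f,[o["position"][0],o["position"][1],.006,0],x_scale=[.01,.01,.01,.1])
    print(of,"base",q.x[:3].round(4),"tilt deg",np.degrees(q.x[3]).round(1),q.fun.round(1),o["position"].round(4))
    q0=least_squares(lambda p:f(np.r_[p,0]),[.55,.27,.006],x_scale=.01);print("  no tilt",q0.x.round(4),q0.fun.round(1))
run("o6.pkl",.058,.022,.0195,[263,557,90,418,172,130],0)
run("o5.pkl",.062,.027,.0245,[207,578,48,460,115,82],0)
```

```text
o6.pkl base [0.5065 0.2686 0.0021] tilt deg -2.1 [  3.4  -0.9  -0.3   0.3 -12.    9.6] [0.5079 0.2779 0.049 ]
  no tilt [0.5065 0.2698 0.0015] [ 10.7  -2.7   0.6  -0.6 -14.3   4. ]
o5.pkl base [0.5859 0.27   0.0033] tilt deg -1.9 [ 2.8 -1.8 -1.4  1.4 -9.1  8.3] [0.5873 0.2751 0.0517]
  no tilt [0.5859 0.2713 0.0031] [ 10.5  -3.5  -0.8   0.8 -12.    2.5]
```

C's base fits to the floor height (about 2–4 mm) with no real tilt, so it is seated and I can release.

{"api": "send_rows", "payload": {
  "plan": [
    [[0,0,0,0,0,-0.004,0.45],[0,0,0,0,0,0,0.6],[0,0,0,0,0,0,0.68],[0,0,0,0,0,0,0.68],[0,0,0,0,0,0,0.68],[0,0,0,0,0,0,0.68],[0,0,0,0,0,-0.08,0.68],[0,0,0,0,0,-0.13,0.68],[0,0,0,0,0,-0.13,0.68],[0,0,0,0,0,-0.13,0.7],[0,0,0,0,0,-0.13,0.7],[0,0,0,0,0,-0.1,0.7],[0,0,0,0,0,0,0.7]]
  ]
}}

```text
clock: 23.98
position: [0.5092, 0.2786, 0.1932]
ee_rot: [0.707, 0.707, 0.003, 0.001]
ft_force: [0.7, 0.6, 1.5]
grip_width: 0.703
grasp_force: 0.0
```

{"api": "send_rows", "payload": {
  "plan": [
    [[0,0,0,-0.1,0.026,0,0.7],[0,0,0,-0.16,0.026,0,0.7],[0,0,0,-0.16,0.026,0,0.7],[0,0,0,-0.16,0.026,0,0.7],[0,0,0,-0.16,0.026,0,0.7],[0,0,0,-0.16,0.026,0,0.7],[0,0,0,-0.16,0.026,0,0.7],[0,0,0,-0.16,0.026,0,0.7],[0,0,0,-0.16,0.026,0,0.7],[0,0,0,-0.16,0.026,0,0.7],[0,0,0,-0.16,0.026,0,0.7],[0,0,0,-0.16,0.026,0,0.7],[0,0,0,-0.16,0.026,0,0.7],[0,0,0,-0.16,0.026,0,0.7],[0,0,0,-0.16,0.026,0,0.7],[0,0,0,-0.16,0.026,0,0.7],[0,0,0,-0.16,0.026,0,0.7],[0,0,0,-0.16,0.026,0,0.7],[0,0,0,0,0,0,0.7],[0,0,0,0,0,0,0.7]]
  ]
}}

```text
clock: 25.65
position: [0.6002, -0.289, 0.1872]
ee_rot: [0.708, 0.706, -0.001, -0.0]
ft_force: [0.8, 0.7, -0.3]
grip_width: 0.699
grasp_force: 0.0
```

{"api": "send_rows", "payload": {
  "plan": [
    [[0,0,0,0,0,0,0.7],[0,0,0,0,0,0,0.7],[0,0,0,0,0,0,0.7]]
  ]
}}

```text
clock: 25.9
position: [0.6014, -0.285, 0.1883]
ee_rot: [0.706, 0.708, 0.0, -0.0]
ft_force: [0.0, -0.3, 0.2]
grip_width: 0.699
grasp_force: 0.0
```

{"api": "send_rows", "payload": {
  "plan": [
    [[0,0,0,-0.008,0.007,0.1,0.7],[0,0,0,0,0,0.12,0.7],[0,0,0,0,0,0.12,0.7],[0,0,0,0,0,0.12,0.7],[0,0,0,0,0,0.12,0.7],[0,0,0,0,0,0.08,0.7],[0,0,0,0,0,0.05,0.7],[0,0,0,0,0,0.03,0.7],[0,0,0,0,0,0,0.7],[0,0,0,0,0,0,0.7],[0,0,0,0,0,0,0.7]]
  ]
}}

```text
clock: 26.82
position: [0.6032, -0.2883, 0.0418]
ee_rot: [0.707, 0.707, 0.0, 0.001]
ft_force: [0.2, -0.7, -0.3]
grip_width: 0.702
grasp_force: 0.0
```

{"api": "send_rows", "payload": {
  "plan": [
    [[0,0,0,0,0,0.018,0.6],[0,0,0,0,0,0,0.4],[0,0,0,0,0,0,0.1],[0,0,0,0,0,0,0.1],[0,0,0,0,0,0,0.1],[0,0,0,0,0,0,0.1],[0,0,0,0,0,0,0.1],[0,0,0,0,0,0,0.1],[0,0,0,0,0,0,0.1],[0,0,0,0,0,0,0.1]]
  ],
  "squeeze": 50
}}

```text
clock: 27.65
position: [0.6027, -0.2882, 0.0371]
ee_rot: [0.707, 0.707, 0.0, 0.0]
ft_force: [-0.4, 0.9, 5.7]
grip_width: 0.287
grasp_force: 49.5
```

{"api": "send_rows", "payload": {
  "plan": [
    [[0,0,0,0,0,-0.03,0.1],[0,0,0,0,0,-0.06,0.1],[0,0,0,0,0,-0.1,0.1],[0,0,0,0,0,-0.1,0.1],[0,0,0,0,0,-0.1,0.1],[0,0,0,0,0,-0.08,0.1],[0,0,0,0,0,-0.03,0.1]]
  ]
}}

```text
clock: 28.23
position: [0.6034, -0.2887, 0.1403]
ee_rot: [0.707, 0.707, 0.001, 0.002]
ft_force: [0.5, -1.4, -0.1]
grip_width: 0.287
grasp_force: 49.1
```

{"api": "send_rows", "payload": {
  "plan": [
    [[0,0,0,0.08,-0.005,0,0.1],[0,0,0,0.15,-0.005,0,0.1],[0,0,0,0.15,-0.005,0,0.1],[0,0,0,0.15,-0.005,0,0.1],[0,0,0,0.15,-0.005,0,0.1],[0,0,0,0.15,-0.005,0,0.1],[0,0,0,0.15,-0.005,0,0.1],[0,0,0,0.15,-0.005,0,0.1],[0,0,0,0.15,-0.005,0,0.1],[0,0,0,0.15,-0.005,0,0.1],[0,0,0,0.15,-0.005,0,0.1],[0,0,0,0.15,-0.005,0,0.1],[0,0,0,0.15,-0.005,0,0.1],[0,0,0,0.15,-0.005,0,0.1],[0,0,0,0.15,-0.005,0,0.1],[0,0,0,0.15,-0.005,0,0.1],[0,0,0,0.08,0,0,0.1],[0,0,0,0,0,0,0.1],[0,0,0,0,0,0,0.1],[0,0,0,0,0,0,0.1]]
  ]
}}

```text
clock: 29.9
position: [0.586, 0.1931, 0.1361]
ee_rot: [0.707, 0.707, -0.001, 0.0]
ft_force: [-0.5, -0.6, -1.3]
grip_width: 0.286
grasp_force: 49.1
```

{"api": "send_rows", "payload": {
  "plan": [
    [[0,0,0,0,0,0,0.1],[0,0,0,0,0,0,0.1]]
  ]
}}

```text
clock: 30.07
position: [0.5865, 0.1926, 0.1366]
ee_rot: [0.708, 0.706, -0.0, 0.0]
ft_force: [-0.6, 1.1, -1.5]
grip_width: 0.289
grasp_force: 49.1
```

{"api": "send_rows", "payload": {
  "plan": [
    [[0,0,0,0.002,-0.004,0.06,0.1],[0,0,0,0,0,0.1,0.1],[0,0,0,0,0,0.1,0.1],[0,0,0,0,0,0.08,0.1],[0,0,0,0,0,0.04,0.1],[0,0,0,0,0,0.03,0.1],[0,0,0,0,0,0.02,0.1],[0,0,0,0,0,0.01,0.1],[0,0,0,0,0,0,0.1],[0,0,0,0,0,0,0.1],[0,0,0,0,0,0,0.1]]
  ]
}}

```text
clock: 30.98
position: [0.5861, 0.1945, 0.0495]
ee_rot: [0.707, 0.707, 0.001, 0.0]
ft_force: [0.0, 0.1, -1.1]
grip_width: 0.289
grasp_force: 49.2
```

{"api": "send_rows", "payload": {
  "plan": [
    [[0,0,0,0,0,0.015,0.1],[0,0,0,0,0,0.01,0.1],[0,0,0,0,0,0,0.1],[0,0,0,0,0,0,0.1]]
  ]
}}

```text
clock: 31.32
position: [0.5861, 0.1946, 0.0451]
ee_rot: [0.707, 0.707, 0.001, 0.0]
ft_force: [-3.7, -0.2, 10.6]
grip_width: 0.286
grasp_force: 50.3
```

Contact comes 4 mm early for every bench socket but not for B, which went cup to cup. So the tray itself sits about 4 mm high and A is on the floor. Releasing and backing off.

{"api": "send_rows", "payload": {
  "plan": [
    [[0,0,0,0,0,-0.005,0.3],[0,0,0,0,0,0,0.5],[0,0,0,0,0,0,0.55],[0,0,0,0,0,0,0.55],[0,0,0,0,0,0,0.55],[0,0,0,0,0,0,0.55],[0,0,0,0,0,-0.08,0.55],[0,0,0,0,0,-0.13,0.55],[0,0,0,0,0,-0.15,0.55],[0,0,0,0,0,-0.15,0.55],[0,0,0,0.05,-0.02,-0.15,0.8],[0,0,0,0.1,-0.05,-0.15,1],[0,0,0,0.1,-0.05,-0.15,1],[0,0,0,0.1,-0.05,0,1],[0,0,0,0,0,0,1],[0,0,0,0,0,0,1],[0,0,0,0,0,0,1]]
  ]
}}

```text
clock: 32.73
position: [0.5517, 0.2635, 0.2361]
ee_rot: [0.707, 0.707, -0.001, 0.0]
ft_force: [-0.4, -1.1, 0.4]
grip_width: 1.002
grasp_force: 0.0
```

Run:
```python
from h import *
o=get_obs();p=optics.camera("wrist")[:,:,::-1];d=optics.camera("side")[:,:,::-1];print(o["position"],o["clock"])
a=cv2.resize(p[:300,80:420],(453,400),interpolation=cv2.INTER_CUBIC)
b=cv2.resize(d[115:195,195:264],(345,400),interpolation=cv2.INTER_CUBIC)
c=cv2.resize(d[225:350,200:340],(224,200));c=np.hstack([c,np.zeros((200,574,3),np.uint8)])
cv2.imwrite("pics/f.png",np.vstack([np.hstack([a,b]),c]))
```

```text
[0.55167063 0.26350239 0.23606127] 32.7333
```

View pics/f.png

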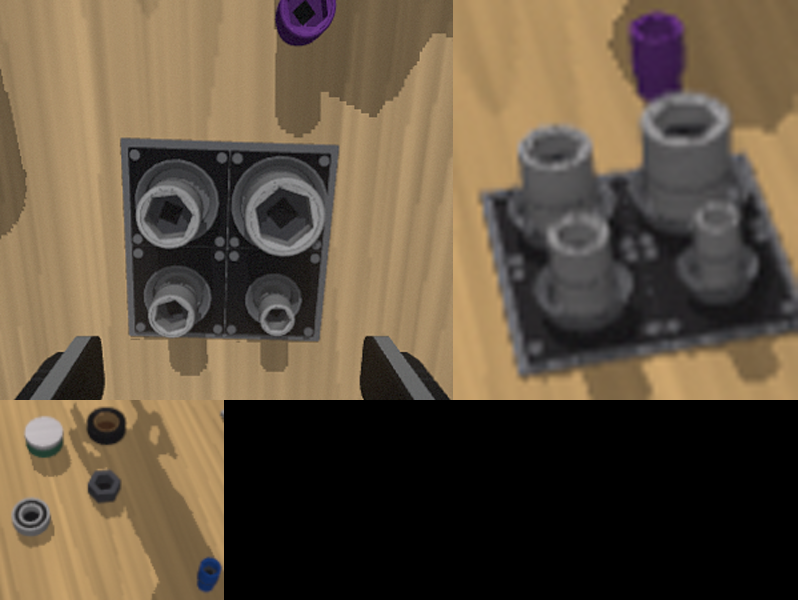

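All four sockets stand upright in their own cups: A and B in the front row, C and D behind. The nut and bearing haven't moved, so I'm handing the job in.

```bash
python3 -c "
from workcell import job
print(job.hand_in())"
```

```text
the job is handed in; nothing more can be done
None
```

All four chrome sockets stand upright, opening up, each in the cup made for its size; the nut and bearing were left where they lay, and the job was handed in at about 33 s of the 112 s allowed.

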